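# Clip a centrifuge tube into the bench tube holder

### The job

Pick up the slim capped conical tube that lies on the worktop, lay it level along the two forks of the grey tube clip, and press it down from above past the sprung jaw until it sits on the floor of both forks with the jaw closed over it. Either end of the tube may point either way; let go of it when it is in.

Things in the scene. Friction and masses are not known exactly. Their poses are not given: they have to be found in the camera images.
- tube: Slim capped conical centrifuge tube lying on the worktop, translucent white, screw cap at its -y end (17 mm wide, 14 mm long), point at its +y end. 114 mm long; straight body 14.5 mm in diameter from y = -43 to +35 mm; 35 g. Long axis = its y. Origin on its side at mid length, so it shifts as the tube rolls. Two felt markers of like size lie near.
- tube_grip (a point): Point on the tube's axis, 62 mm from its cap end and 52 mm from its pointed end; to lie over the middle of the clip. Its y runs along the tube from cap to point. About 8 mm above the worktop while the tube lies there. Grasp the tube here, across its axis.
- clip: Tube clip fixed to the worktop: aluminium base 92 x 104 mm, 12 mm high, with two grey forks, each 8 mm wide, at y = -28 and +28 mm; the 48 mm between them are free for fingers down to 32 mm height. Origin under its centre, z up; the tube lies along its y. Each fork has a rigid prong at +x (inner face x = +15 mm, flared above), a shallow V floor, and a jaw finger at -x. Tallest part 104 mm.
- seat (a point): Where the tube's axis lies when it sits in the clip: 62 mm above the clip's origin, midway between the forks; axes as the clip's. The jaw's noses are 13 mm above this point, the fork mouth (tops of jaw and prongs) 29 to 42 mm above it, over 30 mm wide.
- jaw (a joint): Angle of the sprung jaw, rad: 0 = closed on its stop; grows to 0.8 as its two fingers lean to the clip's -x about an axle along y, 24 mm high. Each finger has a sloping lead-in and a nose that, closed, leaves 10 mm to the prong. A tube pressed straight down with roughly 4 to 10 N opens it by 0.1 to 0.3; it springs shut by itself once the tube is within 2 mm of the seat.
Mind the look-alikes: they are no part of the job. Leave any red look-alike of the tube alone.

How it is judged:
By the outcome, as a careful person would: the job done as asked, in the order asked, and still so for the second after the job is handed in, with the robot touching nothing.
It also fails if it takes over 38 s, if anything falls off the work surface, if the arm or the gripper's body presses on something with over 40 N, if the wrist force passes 120 N, or if a joint passes its speed limit or range.

### The arm

A 7-joint arm with a two-finger parallel gripper is mounted at the origin on a cart in front of the work surface, level with it; the furniture and walls round the work are solid. World frame = base frame: x ahead of the robot, y to its left, z up, the work surface at z = 0. Lengths are in m, angles in rad, forces in N, time in s.
With the tool pointing down it reaches from about 0.425 to 0.825 m from the base axis. Payload 3.6 kg.
Tool frame: the origin (TCP) lies between the finger pads; the fingertips stand 8 mm ahead of it and the grasp point (between the pads) lies 11 mm behind it; z points along the fingers, y is the line along which they close (so a half turn about z gives the same grasp; the last joint's range is limited). The gripper opens to 85 mm and grips with 20 to 120 N. Pads are 22 mm wide; open, the fingers measure 114 mm over their backs; the gripper's body (76 mm by 85 mm) begins 54 mm behind the grasp point. The pads swing forward as they close: fully open they stand 13 mm farther back than shut.
Start: joints at [1.228, 0.615, -0.013, 1.423, 0.008, 1.103, -0.04], TCP at [0.203, -0.618, 0.239] pointing down, gripper open.
Joint ranges: [-3.12, 3.12], [-0.3, 2.06], [-1.34, 1.32], [0.26, 2.42], [-1.36, 4.5], [0.01, 1.98], [-2.84, 2.84]. Speed limits (rad/s): [2.79, 2.79, 3.14, 3.14, 3.14, 3.14, 3.14].

### API

Orientations are given as a unit quaternion [w, x, y, z].
In Python, from bench import manip gives the robot as it stands.
- The arm moves only by the shell command python3 -m pendant 'ROWS' [OPENING] [FORCE]. ROWS is JSON, a list of rows, each an object of numbers: "dx", "dy", "dz": the shift along the world's x, y, z in m; "spin": the turn about the world's z in rad. In form: [{"dx": .., "dy": .., "dz": .., "spin": ..}, ...]. A call has 1 to 20 rows; each row shifts and turns the commanded pose from where the row before left it; what a row does not reach is not made up. A row lasts 1/12 s, in which the tool goes at most 41.7 mm and 7.16 degrees, less where a joint would pass 70% of its speed; a pose out of reach is approached as far as the arm can. A call is refused whole if a number of a shift passes 0.0417 or a number of a turn 0.125, either way. A call with a gripper value outside its range is refused whole. OPENING is the opening, from 0 (shut) to 1 (fully open), set as the call begins (- or left out, the last holds). The fingers move at their own pace and stop on an object; FORCE is the grip in N (left out, the last holds). Time passes only in rows, so rows that do not move let the fingers close. It gives the time, the measured TCP pose, the force, the opening and the grip force at its end, in the units of the state.
- manip.observe(): the state, without advancing time (a new reading comes with each control period).
- manip.grab_frame(name): name is "scene" or "top"; returns the picture (480x640x3 uint8, blue, green, red); there is no depth.
- manip.camera_model(name): a dict with "fov_y" (degrees; the focal length in pixels is half the picture's height over the tangent of half this angle, whatever the lens; pixels are square), "cx", "cy" (the principal point, pixels), "position" and "rotation" of the camera in the world. Camera axes: x right, y down, z forward; pixel columns grow to the right and rows downward; lengths in m; the calibration is good to about 2 mm. A picture is of the moment at which its call begins. camera_model takes no time and is no camera call.
- manip.job_done(): hands the job in; it is judged then, once.
The state is a dict: "time_s": time; "joint_pos": joint angles; "dq": joint speeds; "effort": joint torques, N m; "eef_pos": TCP position; "orientation": TCP orientation; "wrist_force": force on the tool from outside, world axes, zero at the start; "ft_torque": the same for the moment, N m; "gripper_width": finger opening in m; "grasp_force": force on a finger pad.
Only numpy, scipy, OpenCV 4.12 (cv2) and the standard library are available. Lean on these libraries where they do the work, as an engineer would, in place of code of your own. Each camera call takes 0.05 s, during which the arm holds its last target. There are 200 camera calls.

## Working session

There is one attempt and no reset: what is moved stays moved. The work goes in short steps, Python scripts to look and compute and a shell command to move; the robot and the scene stay as the last step left them, time stands still between calls to the robot, and variables do not carry over. Pictures are saved under pics/ and viewed, at most 10 in all, crops included, and the job is handed in when it is done.

```bash
mkdir -p pics
python3 - <<'E'
from bench import manip
import cv2
for n in("scene","top"):
    cv2.imwrite(f"pics/{n}0.png",manip.grab_frame(n)); print(n,manip.camera_model(n))
s=manip.observe(); print(s["time_s"],s["eef_pos"],s["orientation"],s["gripper_width"])
E
```

```text
scene {'fov_y': 42.46936618627175, 'cx': 311.86023925731234, 'cy': 242.30862075065255, 'position': array([-0.18152131,  0.49734741,  0.86688541]), 'rotation': array([ 0.19471569, -0.42542679,  0.80832149, -0.35737126])}
top {'fov_y': 42.014420177381695, 'cx': 310.0471068303769, 'cy': 231.8103512689386, 'position': array([0.46922853, 0.00893915, 1.05568019]), 'rotation': array([-0.02450559,  0.7071171 , -0.7062887 ,  0.02326275])}
0.1 [ 0.20231047 -0.61701711  0.23824063] [-1.13986476e-03  9.87470165e-01  1.57801558e-01 -2.03156860e-04] 0.08530079186118822
```

View pics/scene0.png

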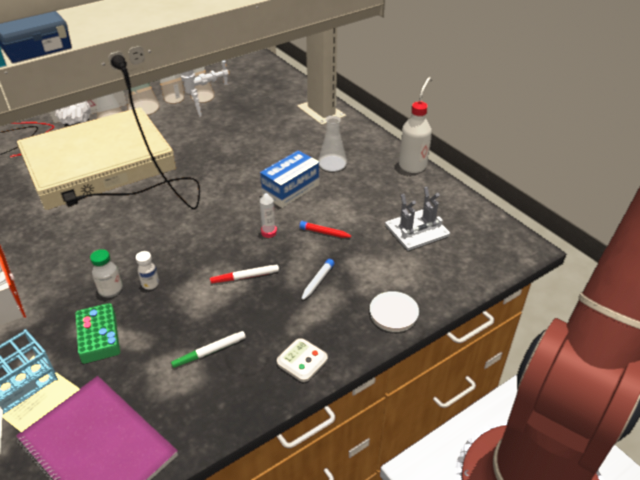

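View pics/top0.png

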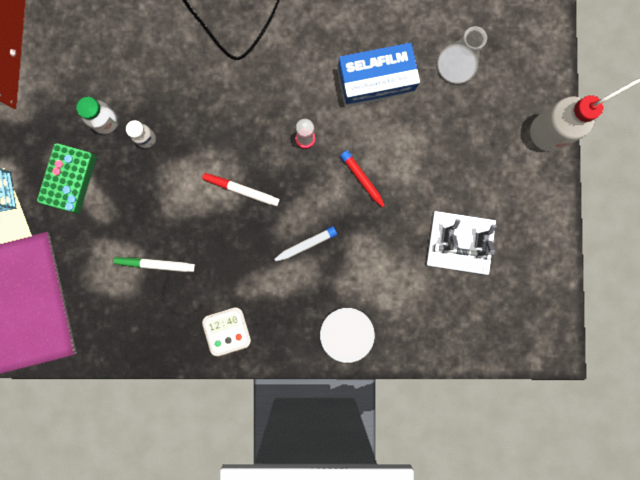

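The top view shows the white tube with its blue cap at (334,232) and its point at (276,260). The clip is at about (462,243), and the red look-alike at about (363,180). I'll enlarge the tube and clip.

```bash
cat > h.py <<'E'
import numpy as np, cv2
from bench import manip
from scipy.spatial.transform import Rotation as R
def cam(n):
    m=manip.camera_model(n); q=np.array(m["rotation"]); Rm=R.from_quat(q[[1,2,3,0]]).as_matrix()
    return m,Rm,240/np.tan(np.radians(m["fov_y"])/2)
def unproj(n,u,v,z):
    m,Rm,f=cam(n); d=Rm@np.array([(u-m["cx"])/f,(v-m["cy"])/f,1]); p=m["position"]
    return p+d*(z-p[2])/d[2]
def proj(n,P):
    m,Rm,f=cam(n); c=Rm.T@(np.array(P)-m["position"]); return np.array([m["cx"]+f*c[0]/c[2],m["cy"]+f*c[1]/c[2]])
E
python3 - <<'E'
import cv2,numpy as np
t=cv2.imread("pics/top0.png");s=cv2.imread("pics/scene0.png")
a=cv2.resize(t[200:290,415:515],None,fx=4,fy=4,interpolation=2)
b=cv2.resize(s[170:260,370:470],None,fx=4,fy=4,interpolation=2)
c=cv2.resize(t[215:275,260:350],None,fx=4,fy=4,interpolation=2)
o=np.zeros((600,800,3),np.uint8);o[:360,:400]=a;o[:360,400:]=b;o[360:,:360]=c
cv2.imwrite("pics/crop1.png",o)
from h import *
for n in("tube","clip"):pass
print(unproj("top",334,232,.008),unproj("top",276,260,.008),unproj("scene",330,263,.008),unproj("scene",304,298,.008))
E
```

```text
[ 0.53985004 -0.02941637  0.008     ] [0.49272959 0.06780302 0.008     ] [ 0.54122795 -0.02684414  0.008     ] [0.49161793 0.06880731 0.008     ]
```

View pics/crop1.png

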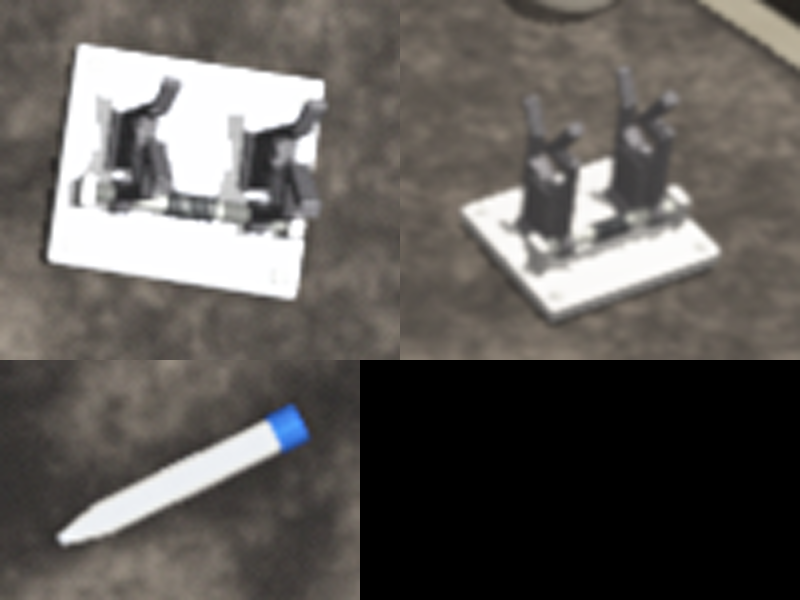

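The crop shows the clip's plate corners at about (80,45), (324,80), (297,299) and (50,263). The axle and jaw are on the robot's side, so clip +x points away from the robot. The tube's cap end is at (300,421) and its tip at (61,541).

Run:
```python
from h import *
g=lambda x,y,ox,oy:((x+.5)/4-.5+ox,(y+.5)/4-.5+oy)
C=np.array([unproj("top",*g(x,y,415,200),.012) for x,y in((80,45),(324,80),(297,299),(50,263))])[:,:2]
c=C.mean(0);print("clip",c,"sides",[np.linalg.norm(C[i]-C[i-1]) for i in range(4)])
vy=(C[0]+C[3]-C[1]-C[2]);yaw=np.arctan2(-vy[0],vy[1]);vx=C[0]+C[1]-C[2]-C[3];print("yaw",yaw,np.arctan2(vx[1],vx[0]))
S=np.array([unproj("scene",*g(x,y,370,170),.012) for x,y in((61,211),(150,318),(320,250),(212,155))]);print("scene plate",S.mean(0))
A=unproj("top",*g(300,61,260,215),.008);B=unproj("top",*g(61,181,260,215),.008)
L=np.linalg.norm(B-A);G=A+(B-A)*62/114;d=(B-A)/L;print("tube",A,B,L,G,"yaw",np.arctan2(-d[0],d[1]))
s=manip.observe();q=np.array(s["orientation"])[[1,2,3,0]];M=R.from_quat(q).as_matrix();print("tool y",M[:,1],"angle",np.arctan2(M[1,1],M[0,1]),s["eef_pos"])
print([proj("scene",list(c+ (R.from_euler('z',yaw).as_matrix()@[x,y,0])[:2])+[z]) for x,y,z in((0,28,.062),(0,-28,.062),(15,28,.104))] if 0 else "")
for x,y,z in((.015,.028,.09),(.015,-.028,.09),(0,0,.054)):
    P=list(c+(R.from_euler('z',yaw).as_matrix()@[x,y,0])[:2])+[z]
    u=proj("top",P);w=proj("scene",P);print((u-[415,200])*4,(w-[370,170])*4)
```

```text
clip [ 0.52226556 -0.24239294] sides [np.float64(0.09229853258434258), np.float64(0.10300841266935609), np.float64(0.09242833585948795), np.float64(0.10369341955711006)]
yaw -0.14300972704387271 -0.14433912153773676
scene plate [ 0.52178905 -0.2368432   0.012     ]
tube [ 0.54343016 -0.03047141  0.008     ] [0.49293659 0.06968886 0.008     ] 0.11216809193933847 [0.51596875 0.02400172 0.008     ] yaw 0.4669443537316888
tool y [ 0.3116482  -0.95019474 -0.00231528] angle -1.2538683225881069 [ 0.20231047 -0.61701711  0.23824063]

[167.77905432 111.07399613] [144.85163272 108.76778235]
[311.39567821 131.80307341] [236.78114773  78.78548782]
[211.37428591 164.631025  ] [199.91992902 164.5466995 ]
```

Both views agree, and the sizes match. The tube grip is at (0.516, 0.024) and needs a spin of +1.72. I'll move above it.

```bash
python3 -m pendant '[{"dx":0.02,"dy":0.03,"spin":0.086},{"dx":0.02,"dy":0.03,"spin":0.086},{"dx":0.02,"dy":0.03,"spin":0.086},{"dx":0.02,"dy":0.03,"spin":0.086},{"dx":0.02,"dy":0.03,"spin":0.086},{"dx":0.02,"dy":0.03,"spin":0.086},{"dx":0.02,"dy":0.03,"spin":0.086},{"dx":0.02,"dy":0.03,"spin":0.086},{"dx":0.02,"dy":0.03,"spin":0.086},{"dx":0.02,"dy":0.03,"spin":0.086},{"dx":0.0114,"dy":0.034,"spin":0.086},{"dx":0.0114,"dy":0.034,"spin":0.086},{"dx":0.0114,"dy":0.034,"spin":0.086},{"dx":0.0114,"dy":0.034,"spin":0.086},{"dx":0.0114,"dy":0.034,"spin":0.086},{"dx":0.0114,"dy":0.034,"spin":0.086},{"dx":0.0114,"dy":0.034,"spin":0.086},{"dx":0.0114,"dy":0.034,"spin":0.086},{"dx":0.0114,"dy":0.034,"spin":0.086},{"dx":0.0114,"dy":0.034,"spin":0.086}]' 1 60
python3 -m pendant '[{"dz":-0.02},{"dz":-0.03},{"dz":-0.03},{"dz":-0.03},{"dz":-0.03},{"dz":-0.01},{},{},{}]' 0.6
```

```text
invalid input at $[0]: expected keys dx, dy, dz, spin
invalid input at $[0]: expected keys dx, dy, dz, spin
```

```bash
python3 -m pendant '[{"dx":0.02,"dy":0.03,"dz":0,"spin":0.086},{"dx":0.02,"dy":0.03,"dz":0,"spin":0.086},{"dx":0.02,"dy":0.03,"dz":0,"spin":0.086},{"dx":0.02,"dy":0.03,"dz":0,"spin":0.086},{"dx":0.02,"dy":0.03,"dz":0,"spin":0.086},{"dx":0.02,"dy":0.03,"dz":0,"spin":0.086},{"dx":0.02,"dy":0.03,"dz":0,"spin":0.086},{"dx":0.02,"dy":0.03,"dz":0,"spin":0.086},{"dx":0.02,"dy":0.03,"dz":0,"spin":0.086},{"dx":0.02,"dy":0.03,"dz":0,"spin":0.086},{"dx":0.0114,"dy":0.034,"dz":0,"spin":0.086},{"dx":0.0114,"dy":0.034,"dz":0,"spin":0.086},{"dx":0.0114,"dy":0.034,"dz":0,"spin":0.086},{"dx":0.0114,"dy":0.034,"dz":0,"spin":0.086},{"dx":0.0114,"dy":0.034,"dz":0,"spin":0.086},{"dx":0.0114,"dy":0.034,"dz":0,"spin":0.086},{"dx":0.0114,"dy":0.034,"dz":0,"spin":0.086},{"dx":0.0114,"dy":0.034,"dz":0,"spin":0.086},{"dx":0.0114,"dy":0.034,"dz":0,"spin":0.086},{"dx":0.0114,"dy":0.034,"dz":0,"spin":0.086}]' 1 60
python3 -m pendant '[{"dx":0,"dy":0,"dz":-0.02,"spin":0},{"dx":0,"dy":0,"dz":-0.03,"spin":0},{"dx":0,"dy":0,"dz":-0.03,"spin":0},{"dx":0,"dy":0,"dz":-0.03,"spin":0},{"dx":0,"dy":0,"dz":-0.03,"spin":0},{"dx":0,"dy":0,"dz":0,"spin":0},{"dx":0,"dy":0,"dz":0,"spin":0},{"dx":0,"dy":0,"dz":0,"spin":0}]' 0.6
cat >> h.py <<'E'
def st():
    s=manip.observe();q=np.array(s["orientation"])[[1,2,3,0]];M=R.from_quat(q).as_matrix()
    print("t",round(s["time_s"],2),"p",np.round(s["eef_pos"],4),"yang",round(np.arctan2(M[1,1],M[0,1]),4),"z",np.round(M[:,2],3),"F",np.round(s["wrist_force"],1),"w",round(s["gripper_width"],4),"gf",s["grasp_force"])
E
python3 -c "from h import *;st()"
```

```text
time_s: 1.77
eef_pos: [0.5165, 0.0238, 0.239]
orientation: [-0.0, 0.523, 0.852, -0.0]
wrist_force: [-0.1, -0.2, -0.1]
gripper_width: 0.0854
grasp_force: 0.0
time_s: 2.43
eef_pos: [0.5174, 0.0227, 0.1005]
orientation: [0.001, 0.525, 0.851, 0.001]
wrist_force: [-1.2, 0.4, 0.8]
gripper_width: 0.0508
grasp_force: 0.0
t 2.43 p [0.5174 0.0227 0.1005] yang 0.4661 z [ 0.002  0.    -1.   ] F [-1.2  0.4  0.8] w 0.0508 gf 0.0
```

```bash
python3 -m pendant '[{"dx":-0.001,"dy":0.001,"dz":-0.02,"spin":0},{"dx":0,"dy":0,"dz":-0.02,"spin":0},{"dx":0,"dy":0,"dz":-0.02,"spin":0},{"dx":0,"dy":0,"dz":-0.015,"spin":0},{"dx":0,"dy":0,"dz":-0.009,"spin":0},{"dx":0,"dy":0,"dz":-0.004,"spin":0},{"dx":0,"dy":0,"dz":0,"spin":0},{"dx":0,"dy":0,"dz":0,"spin":0}]'
python3 - <<'E'
from h import *
st();t=manip.grab_frame("top");s=manip.grab_frame("scene")
o=np.zeros((400,800,3),np.uint8);o[:,:400]=cv2.resize(t[195:295,255:355],(400,400),interpolation=2);o[:,400:]=cv2.resize(s[230:330,270:370],(400,400),interpolation=2);cv2.imwrite("pics/g.png",o)
E
```

```text
time_s: 3.1
eef_pos: [0.5165, 0.0236, 0.0124]
orientation: [0.001, 0.525, 0.851, 0.001]
wrist_force: [0.5, 0.1, -0.5]
gripper_width: 0.0514
grasp_force: 0.0
t 3.1 p [0.5165 0.0236 0.0124] yang 0.4659 z [ 0.002  0.    -1.   ] F [ 0.5  0.1 -0.5] w 0.0514 gf 0.0
```

View pics/g.png

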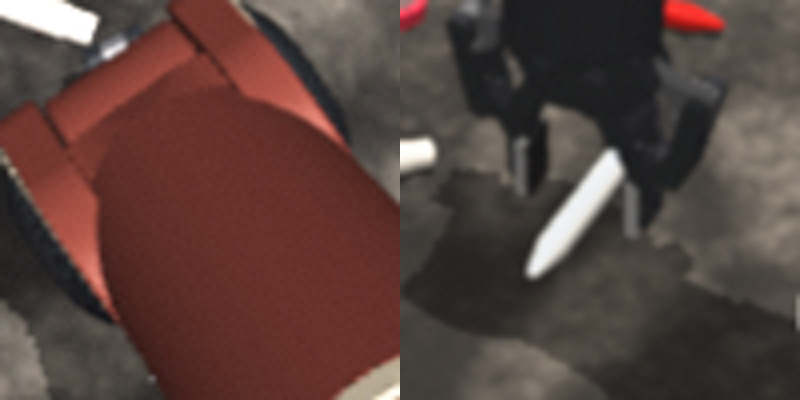

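The fingers straddle the tube, with the pads at (520,165) and (632,210) on either side of it. I'll go down 2 mm and close.

```bash
python3 -m pendant '[{"dx":0,"dy":0,"dz":-0.002,"spin":0},{"dx":0,"dy":0,"dz":0,"spin":0},{"dx":0,"dy":0,"dz":0,"spin":0},{"dx":0,"dy":0,"dz":0,"spin":0},{"dx":0,"dy":0,"dz":0,"spin":0},{"dx":0,"dy":0,"dz":0,"spin":0},{"dx":0,"dy":0,"dz":0,"spin":0},{"dx":0,"dy":0,"dz":0,"spin":0},{"dx":0,"dy":0,"dz":0,"spin":0},{"dx":0,"dy":0,"dz":0,"spin":0}]' 0 60; python3 -c "from h import *;st()"
```

```text
time_s: 4.03
eef_pos: [0.5157, 0.0234, 0.0096]
orientation: [0.0, 0.525, 0.851, 0.0]
wrist_force: [0.2, -0.7, 6.2]
gripper_width: 0.0124
grasp_force: 58.9
t 4.03 p [0.5157 0.0234 0.0096] yang 0.466 z [ 0. -0. -1.] F [ 0.2 -0.7  6.2] w 0.0124 gf 58.86645466089249
```

```bash
python3 -m pendant '[{"dx":0,"dy":0,"dz":0.005,"spin":0},{"dx":0,"dy":0,"dz":0.015,"spin":0},{"dx":0,"dy":0,"dz":0.025,"spin":0},{"dx":0,"dy":0,"dz":0.03,"spin":0},{"dx":0,"dy":0,"dz":0.03,"spin":0},{"dx":0,"dy":0,"dz":0.03,"spin":0},{"dx":0,"dy":0,"dz":0.03,"spin":0},{"dx":0,"dy":0,"dz":0.01,"spin":0},{"dx":0,"dy":0,"dz":0,"spin":0},{"dx":0,"dy":0,"dz":0,"spin":0},{"dx":0,"dy":0,"dz":0,"spin":0}]'
python3 - <<'E'
from h import *
st();s=manip.grab_frame("scene");p=manip.observe()["eef_pos"]
a,b=int(proj("scene",p)[0]),int(proj("scene",p)[1]);print(a,b)
cv2.imwrite("pics/l.png",cv2.resize(s[b-70:b+70,a-70:a+70],(560,560),interpolation=2))
E
```

```text
time_s: 4.95
eef_pos: [0.5142, 0.0229, 0.1826]
orientation: [-0.001, 0.525, 0.851, -0.001]
wrist_force: [0.2, -0.3, -0.1]
gripper_width: 0.012
grasp_force: 58.8
t 4.95 p [0.5142 0.0229 0.1826] yang 0.4659 z [-0.004 -0.001 -1.   ] F [ 0.2 -0.3 -0.1] w 0.012 gf 58.78480352461338
316 211
```

View pics/l.png

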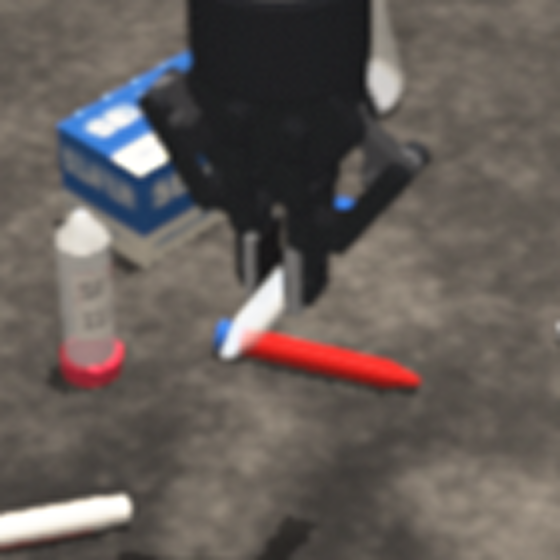

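The tube is held: the tip is at about full-frame (303,229), and a bit of the blue cap shows at about (332,192). I'll check it for level and work out the move to the clip.

Run:
```python
from h import *
p=np.array(manip.observe()["eef_pos"]);a=.466;d=np.array([-np.sin(a),np.cos(a),0])
for dz in(-.01,-.002,.006): print(dz,"tip",proj("scene",p+d*.052+[0,0,dz]),"cap",proj("scene",p-d*.062+[0,0,dz]),proj("scene",p-d*.055+[0,0,dz]))
c=np.array([.5222,-.2415]);print("to clip",c-p[:2],"spin",-.143-a)
```

```text
-0.01 tip [302.12688472 232.83523997] cap [333.04070539 196.81167218] [331.25905105 198.88781627]
-0.002 tip [302.02700897 229.29356253] cap [333.09435926 193.33058784] [331.30441579 195.4025924 ]
0.006 tip [301.9261117  225.71566091] cap [333.14852579 189.81624127] [331.35021576 191.88393169]
to clip [ 0.00806943 -0.26447354] spin -0.609
```

The tube is level, with its axis 2 mm ahead of the TCP. Next I move over the clip.

```bash
python3 -m pendant '[{"dx":0.001,"dy":-0.015,"dz":0,"spin":-0.05},{"dx":0.001,"dy":-0.025,"dz":0,"spin":-0.06},{"dx":0.001,"dy":-0.03,"dz":0,"spin":-0.07},{"dx":0.001,"dy":-0.03,"dz":0,"spin":-0.07},{"dx":0.001,"dy":-0.03,"dz":0,"spin":-0.07},{"dx":0.001,"dy":-0.03,"dz":0,"spin":-0.07},{"dx":0.001,"dy":-0.03,"dz":0,"spin":-0.07},{"dx":0.001,"dy":-0.03,"dz":0,"spin":-0.07},{"dx":0,"dy":-0.025,"dz":0,"spin":-0.05},{"dx":0,"dy":-0.0195,"dz":0,"spin":-0.029},{"dx":0,"dy":0,"dz":0,"spin":0},{"dx":0,"dy":0,"dz":-0.01,"spin":0},{"dx":0,"dy":0,"dz":-0.02,"spin":0},{"dx":0,"dy":0,"dz":0,"spin":0},{"dx":0,"dy":0,"dz":0,"spin":0}]' - 80
python3 - <<'E'
from h import *
st();s=manip.grab_frame("scene");t=manip.grab_frame("top")
o=np.zeros((400,800,3),np.uint8);o[:,:400]=cv2.resize(t[195:295,410:510],(400,400),interpolation=2);o[:,400:]=cv2.resize(s[165:265,365:465],(400,400),interpolation=2);cv2.imwrite("pics/c.png",o)
E
```

```text
time_s: 6.25
eef_pos: [0.5226, -0.2389, 0.1528]
orientation: [-0.002, 0.755, 0.656, -0.001]
wrist_force: [-0.3, 0.1, 0.1]
gripper_width: 0.0116
grasp_force: 81.4
t 6.25 p [ 0.5226 -0.2389  0.1528] yang -0.14 z [-0.004  0.003 -1.   ] F [-0.3  0.1  0.1] w 0.0116 gf 81.39589954633266
```

View pics/c.png

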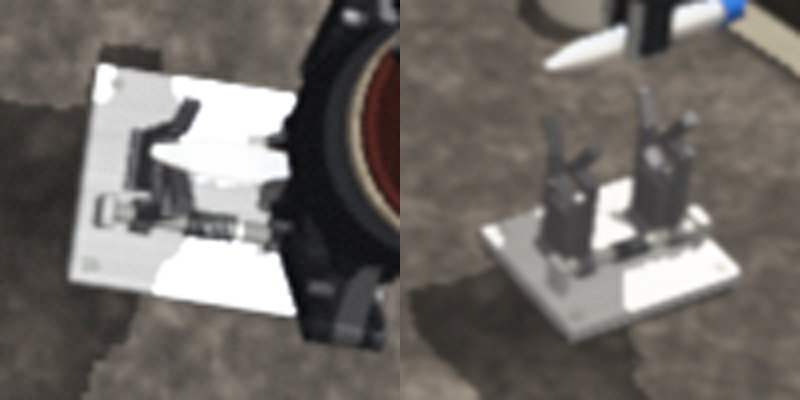

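The tube is level above the forks, with its tip at top-crop (153,152) and scene-crop (548,66). I'll compare that with the expected projection.

Run:
```python
from h import *
p=np.array(manip.observe()["eef_pos"])-[0,0,.002];a=-.1425;d=np.array([-np.sin(a),np.cos(a),0]);c=np.array([.5222,-.2405])
for n,q in(("tcp",p),("clip",np.r_[c,p[2]])):
  print(n,[(proj("top",q+d*.052)-[410,195])*4,(proj("scene",q+d*.052)-[365,165])*4, (proj("scene",q-d*.062)-[365,165])*4])
print("xoff in clip frame",np.array([np.cos(a),np.sin(a)])@(p[:2]-c))
# prong/jaw refs: prong top inner, height
for y in(.028,-.028):
  for x,z in((.015,.075),(0,.062),(.005,.075)):
    q=np.r_[c,z]+d*y+np.array([np.cos(a),np.sin(a),0])*x; print(y,x,z,(proj("top",q)-[410,195])*4,(proj("scene",q)-[365,165])*4)
```

```text
tcp [array([149.916044  , 144.88830151]), array([145.08048521,  57.43839487]), array([338.9352338 ,  -3.57836009])]
clip [array([151.67646712, 149.93936053]), array([148.50338329,  58.83951628]), array([342.39530896,  -2.26202884])]
xoff in clip frame 0.0017261899629976395
0.028 0.015 0.075 [174.05955322 134.09012264] [159.45706218 153.26359757]
0.028 0 0.062 [161.8109499  173.67381171] [172.95424938 189.35968794]
0.028 0.005 0.075 [170.80289627 159.21368295] [170.01807666 164.11572798]
-0.028 0.015 0.075 [315.48840129 154.43361799] [250.77415534 123.12505044]
-0.028 0 0.062 [301.52897399 193.79768775] [264.18080498 158.68629429]
-0.028 0.005 0.075 [312.32555617 179.5872678 ] [261.66572195 133.66757923]
```

The observed tip lies within 1 mm of the clip's line, so I'll lower it into the mouth.

```bash
python3 -m pendant '[{"dx":0,"dy":0,"dz":-0.01,"spin":0},{"dx":0,"dy":0,"dz":-0.015,"spin":0},{"dx":0,"dy":0,"dz":-0.015,"spin":0},{"dx":0,"dy":0,"dz":-0.015,"spin":0},{"dx":0,"dy":0,"dz":-0.008,"spin":0},{"dx":0,"dy":0,"dz":0,"spin":0},{"dx":0,"dy":0,"dz":0,"spin":0},{"dx":0,"dy":0,"dz":0,"spin":0}]'
python3 - <<'E'
from h import *
st();s=manip.grab_frame("scene");t=manip.grab_frame("top")
o=np.zeros((400,800,3),np.uint8);o[:,:400]=cv2.resize(t[195:295,410:510],(400,400),interpolation=2);o[:,400:]=cv2.resize(s[165:265,365:465],(400,400),interpolation=2);cv2.imwrite("pics/d.png",o)
E
```

```text
time_s: 7.02
eef_pos: [0.5251, -0.2412, 0.0924]
orientation: [0.001, 0.756, 0.655, 0.001]
wrist_force: [3.7, -0.6, -0.0]
gripper_width: 0.0115
grasp_force: 81.5
t 7.02 p [ 0.5251 -0.2412  0.0924] yang -0.1427 z [ 0.003 -0.001 -1.   ] F [ 3.7 -0.6 -0. ] w 0.0115 gf 81.52892632875592
```

View pics/d.png

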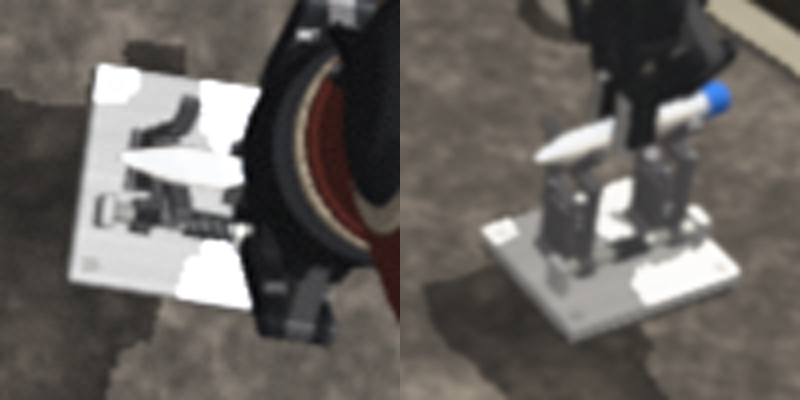

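The tube is in both fork mouths (tip at scene-crop (540,158)), and the jaw is just touching it at 3.7 N. I'll press it down.

```bash
python3 -m pendant '[{"dx":0,"dy":0,"dz":-0.004,"spin":0},{"dx":0,"dy":0,"dz":-0.004,"spin":0},{"dx":0,"dy":0,"dz":-0.004,"spin":0},{"dx":0,"dy":0,"dz":0,"spin":0}]' - 100
python3 -m pendant '[{"dx":0,"dy":0,"dz":-0.004,"spin":0},{"dx":0,"dy":0,"dz":-0.004,"spin":0},{"dx":0,"dy":0,"dz":0,"spin":0}]'
```

```text
time_s: 7.45
eef_pos: [0.5228, -0.2417, 0.0784]
orientation: [-0.0, 0.756, 0.655, -0.001]
wrist_force: [6.7, -4.4, 1.4]
gripper_width: 0.0107
grasp_force: 117.6
time_s: 7.7
eef_pos: [0.5227, -0.2415, 0.0702]
orientation: [-0.001, 0.756, 0.655, -0.001]
wrist_force: [7.7, -9.0, -2.5]
gripper_width: 0.0113
grasp_force: 259.2
```

```bash
python3 -m pendant '[{"dx":0,"dy":0,"dz":0,"spin":0},{"dx":0,"dy":0,"dz":0,"spin":0}]' - 60
python3 - <<'E'
from h import *
st();print(manip.observe()["ft_torque"]);s=manip.grab_frame("scene");t=manip.grab_frame("top")
o=np.zeros((400,800,3),np.uint8);o[:,:400]=cv2.resize(t[195:295,410:510],(400,400),interpolation=2);o[:,400:]=cv2.resize(s[165:265,365:465],(400,400),interpolation=2);cv2.imwrite("pics/e.png",o)
E
```

```text
time_s: 7.87
eef_pos: [0.523, -0.2396, 0.0706]
orientation: [-0.002, 0.756, 0.655, 0.0]
wrist_force: [3.0, 2.0, -1.6]
gripper_width: 0.0107
grasp_force: 194.5
t 7.87 p [ 0.523  -0.2396  0.0706] yang -0.1429 z [-0.002  0.003 -1.   ] F [ 3.   2.  -1.6] w 0.0107 gf 194.46000291396558
[ 0.6240454  -0.65073319  0.02769985]
```

View pics/e.png

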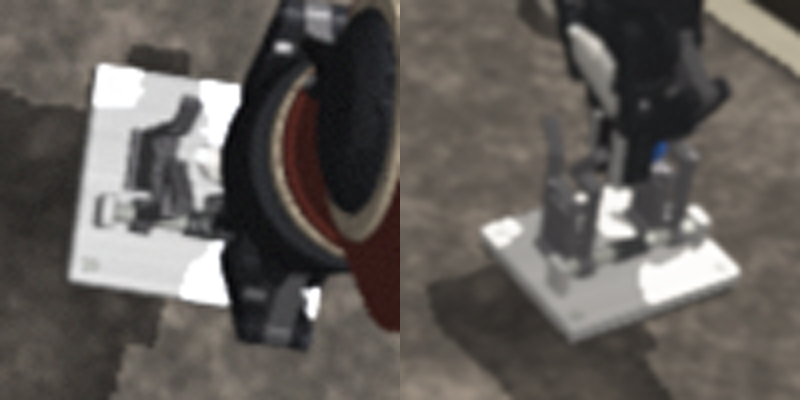

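The tube seems to have pitched up in the grip. The cap is at (658,152) and a light patch, maybe the tip, is at (590,60). I'll compare the before and after enlargements.

Run:
```python
from h import *
s=manip.grab_frame("scene");cv2.imwrite("pics/e_full.png",s)
d=cv2.imread("pics/d.png")[:, 400:]
a=cv2.resize(s[158:228,390:460],(490,490),interpolation=cv2.INTER_CUBIC)
a=cv2.convertScaleAbs(a,alpha=1.3,beta=25)
b=cv2.resize(d[80:280,100:360],(310,238))
o=np.zeros((490,800,3),np.uint8);o[:,:490]=a;o[:238,490:]=b;cv2.imwrite("pics/f.png",o)
for f in (s,):
  h=cv2.cvtColor(f,cv2.COLOR_BGR2HSV);m=cv2.inRange(h,(100,140,80),(125,255,255));n,l,stt,c=cv2.connectedComponentsWithStats(m);print([(x[4],x[:4].tolist(),y.round(1)) for x,y in zip(stt,c) if x[4]>5 and x[0]>330])
```

```text
[]
```

View pics/f.png

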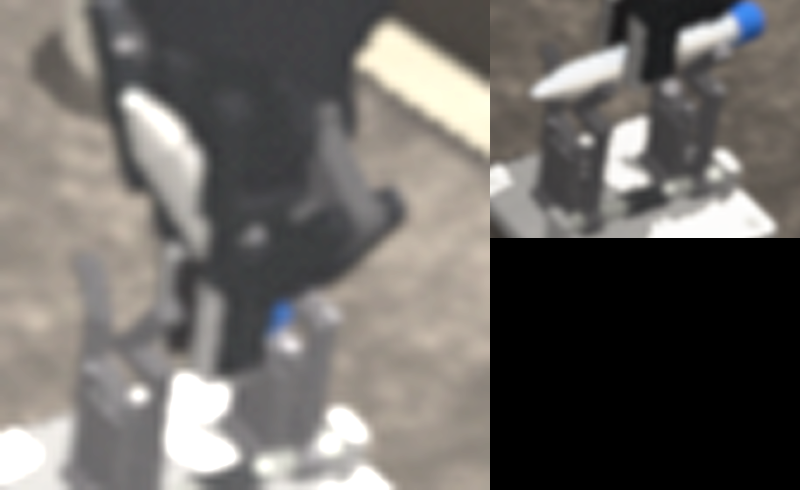

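Run:
```python
from h import *
from scipy.optimize import fsolve
st();p=np.array(manip.observe()["eef_pos"]);a=-.143;d=np.array([-np.sin(a),np.cos(a),0])
for n,u in(("tip",(408.6,171.6)),("cap",(430.3,203.3))):
  print(n,fsolve(lambda v:proj("scene",p+d*v[0]+[0,0,v[1]])-u,[0,0]))
# same for tip before (d): eef
p=np.array([.5241,-.2405,.0924]);print("d",[fsolve(lambda v:proj("scene",p+d*v[0]+[0,0,v[1]])-np.array(u),[0,0]) for u in((365+(540-400)/4,165+158/4),(365+330/4,165+95/4))])
```

```text
t 8.02 p [ 0.5214 -0.2394  0.0705] yang -0.1423 z [-0.005  0.003 -1.   ] F [ 0.2  2.  -1. ] w 0.0106 gf 186.82931713155995
tip [0.03846474 0.09784201]
cap [-0.02577126 -0.00304093]
d [array([ 0.04904786, -0.00357433]), array([-0.06651628, -0.00328475])]
```

The tube tip is 98 mm above the TCP and the cap is down in the -y fork, so the tube slipped out of the pad tips and pivoted. It's now wedged between the fingers. I'll lift it out, lay it down on the clear worktop and regrasp. After that I'll set it in the mouth, release, and press with closed fingertips.

```bash
python3 -m pendant '[{"dx":0,"dy":0,"dz":0.004,"spin":0},{"dx":0,"dy":0,"dz":0.006,"spin":0},{"dx":0,"dy":0,"dz":0.01,"spin":0},{"dx":0,"dy":0,"dz":0.01,"spin":0},{"dx":0,"dy":0,"dz":0.015,"spin":0},{"dx":0,"dy":0,"dz":0.015,"spin":0},{"dx":0,"dy":0,"dz":0.02,"spin":0},{"dx":0,"dy":0,"dz":0.02,"spin":0},{"dx":0,"dy":0,"dz":0.02,"spin":0},{"dx":0,"dy":0,"dz":0.02,"spin":0},{"dx":0,"dy":0,"dz":0,"spin":0},{"dx":0,"dy":0,"dz":0,"spin":0}]'
cat >> h.py <<'E'
def blobs(n,f,box):
    x0,y0,x1,y1=box;h=cv2.cvtColor(f,cv2.COLOR_BGR2HSV)
    for nm,lo,hi in(("blue",(98,110,60),(130,255,255)),("white",(0,0,165),(180,45,255))):
        m=cv2.inRange(h,lo,hi);m2=np.zeros_like(m);m2[y0:y1,x0:x1]=m[y0:y1,x0:x1]
        k,l,s,c=cv2.connectedComponentsWithStats(m2);print(n,nm,[(s[i].tolist(),c[i].round(1).tolist()) for i in range(1,k) if s[i][4]>8])
E
python3 - <<'E'
from h import *
st();s=manip.grab_frame("scene");p=np.array(manip.observe()["eef_pos"]);u=proj("scene",p);print(u)
blobs("scene",s,(int(u[0])-40,int(u[1])-70,int(u[0])+40,int(u[1])+50));cv2.imwrite("pics/lift2.png",s)
E
```

```text
time_s: 9.02
eef_pos: [0.524, -0.242, 0.2135]
orientation: [0.002, 0.756, 0.654, 0.0]
wrist_force: [-0.5, 0.0, -0.9]
gripper_width: 0.0109
grasp_force: 186.6
t 9.02 p [ 0.524  -0.242   0.2135] yang -0.144 z [ 0.003 -0.002 -1.   ] F [-0.5  0.  -0.9] w 0.0109 gf 186.6075126677606
[428.23460103 146.71549913]
scene blue [([437, 139, 4, 7, 18], [438.4, 142.3])]
scene white [([416, 105, 8, 8, 24], [420.1, 108.4]), ([404, 120, 17, 18, 200], [412.0, 129.0]), ([388, 124, 14, 14, 93], [394.2, 130.7]), ([428, 153, 40, 32, 291], [448.6, 167.8])]
```

```bash
python3 -m pendant '[{"dx":0,"dy":0.015,"dz":0,"spin":0},{"dx":0,"dy":0.025,"dz":0,"spin":0},{"dx":0,"dy":0.03,"dz":0,"spin":0},{"dx":0,"dy":0.03,"dz":0,"spin":0},{"dx":0,"dy":0.03,"dz":0,"spin":0},{"dx":0,"dy":0.03,"dz":0,"spin":0},{"dx":0,"dy":0.03,"dz":-0.01,"spin":0},{"dx":0,"dy":0.02,"dz":-0.02,"spin":0},{"dx":0,"dy":0.01,"dz":-0.025,"spin":0},{"dx":0,"dy":0,"dz":-0.03,"spin":0},{"dx":0,"dy":0,"dz":-0.03,"spin":0},{"dx":0,"dy":0,"dz":-0.03,"spin":0},{"dx":0,"dy":0,"dz":-0.02,"spin":0},{"dx":0,"dy":0,"dz":0,"spin":0},{"dx":0,"dy":0,"dz":0,"spin":0}]'
python3 -m pendant '[{"dx":0,"dy":0,"dz":-0.01,"spin":0},{"dx":0,"dy":0,"dz":-0.008,"spin":0},{"dx":0,"dy":0,"dz":-0.006,"spin":0},{"dx":0,"dy":0,"dz":0,"spin":0}]'
```

```text
time_s: 10.32
eef_pos: [0.5222, -0.0213, 0.045]
orientation: [-0.001, 0.756, 0.655, -0.002]
wrist_force: [0.7, -0.8, 1.0]
gripper_width: 0.011
grasp_force: 186.6
time_s: 10.65
eef_pos: [0.523, -0.0213, 0.0216]
orientation: [-0.0, 0.756, 0.655, -0.001]
wrist_force: [0.2, 0.1, -0.4]
gripper_width: 0.0108
grasp_force: 186.6
```

```bash
python3 -m pendant '[{"dx":0,"dy":0,"dz":0,"spin":0},{"dx":0,"dy":0,"dz":0,"spin":0},{"dx":0,"dy":0,"dz":0,"spin":0},{"dx":0,"dy":0,"dz":0,"spin":0},{"dx":0,"dy":0,"dz":0,"spin":0},{"dx":0,"dy":0,"dz":0,"spin":0},{"dx":0,"dy":0,"dz":0,"spin":0},{"dx":0,"dy":0,"dz":0,"spin":0}]' 0.55 60
python3 -m pendant '[{"dx":0,"dy":0,"dz":0.02,"spin":0},{"dx":0,"dy":0,"dz":0.03,"spin":0},{"dx":0,"dy":0,"dz":0.03,"spin":0},{"dx":0,"dy":0,"dz":0.03,"spin":0},{"dx":0,"dy":0,"dz":0,"spin":0},{"dx":0,"dy":0,"dz":0,"spin":0}]'
python3 - <<'E'
from h import *
for n,b in(("scene",(270,190,370,330)),("top",(230,180,400,290))):
    f=manip.grab_frame(n);cv2.imwrite(f"pics/r_{n}.png",f);print(proj(n,[.522,-.021,.008]));blobs(n,f,b)
E
```

```text
time_s: 11.32
eef_pos: [0.5235, -0.0211, 0.0224]
orientation: [-0.0, 0.756, 0.655, 0.0]
wrist_force: [-0.1, -0.4, -0.3]
gripper_width: 0.047
grasp_force: 0.0
time_s: 11.82
eef_pos: [0.5246, -0.0212, 0.134]
orientation: [0.001, 0.756, 0.655, 0.002]
wrist_force: [-0.8, -0.3, 0.1]
gripper_width: 0.0468
grasp_force: 0.0
[333.229919   269.69654696]
scene blue [([270, 190, 27, 9, 117], [282.1, 193.2]), ([300, 221, 6, 9, 42], [302.3, 224.6]), ([332, 264, 8, 10, 53], [335.6, 268.0])]
scene white [([270, 196, 4, 8, 22], [271.0, 199.9]), ([270, 265, 9, 7, 55], [273.7, 267.7]), ([286, 267, 47, 20, 292], [310.0, 276.7])]
[328.99872278 242.60734028]
top blue []
top white [([230, 181, 49, 25, 456], [253.2, 193.4]), ([269, 231, 27, 10, 182], [283.6, 235.1])]
```

```bash
cat >> h.py <<'E'
def tube(f,box):
    x0,y0,x1,y1=box;h=cv2.cvtColor(f,cv2.COLOR_BGR2HSV)
    m=cv2.inRange(h,(98,110,60),(130,255,255))|cv2.inRange(h,(0,0,140),(180,60,255));m2=np.zeros_like(m);m2[y0:y1,x0:x1]=m[y0:y1,x0:x1]
    k,l,s,c=cv2.connectedComponentsWithStats(m2,connectivity=8);i=1+np.argmax(s[1:,4]);ys,xs=np.nonzero(l==i)
    P=np.array([unproj("scene",u,v,.008)[:2] for u,v in zip(xs,ys)]);c=P.mean(0);d=np.linalg.svd(P-c)[2][0];d*=np.sign(d[1]);t=(P-c)@d
    B=c+d*t.max();A=c+d*t.min();G=B-d*.052;print("n",len(xs),"A",A,"B",B,"L",np.ptp(t),"G",G,"yaw",np.arctan2(-d[0],d[1]))
E
python3 - <<'E'
from h import *
tube(cv2.imread("pics/r_scene.png"),(280,258,345,292))
tube(cv2.imread("pics/scene0.png"),(298,255,340,302)); st()
E
```

```text
n 387 A [ 0.5231204  -0.03603115] B [0.53866944 0.07975038] L 0.11682096216240306 G [0.53174817 0.02821306] yaw -0.13349765621023685
n 349 A [ 0.5490345  -0.03658007] B [0.49363335 0.07184106] L 0.12175561552626535 G [0.51729435 0.02553602] yaw 0.4723937855622034
t 11.92 p [ 0.5227 -0.0214  0.1317] yang -0.1431 z [-0.002 -0.    -1.   ] F [-0.2  0.1 -0.8] w 0.0467 gf 0.0
```

The tube lies flat again with its point at +y, at a yaw of about -0.135. That nearly matches the tool and the clip, and the grip point is at about (0.5305, 0.0255). I'll regrasp.

```bash
python3 -m pendant '[{"dx":0.004,"dy":0.024,"dz":-0.01,"spin":0},{"dx":0.004,"dy":0.023,"dz":-0.02,"spin":0},{"dx":0,"dy":0,"dz":-0.03,"spin":0.004},{"dx":0,"dy":0,"dz":-0.03,"spin":0},{"dx":0,"dy":0,"dz":-0.018,"spin":0},{"dx":0,"dy":0,"dz":-0.01,"spin":0},{"dx":0,"dy":0,"dz":-0.003,"spin":0},{"dx":0,"dy":0,"dz":0,"spin":0},{"dx":0,"dy":0,"dz":0,"spin":0}]'
python3 -c "from h import *;st()"
```

```text
time_s: 12.67
eef_pos: [0.532, 0.0259, 0.0117]
orientation: [0.0, 0.755, 0.656, 0.0]
wrist_force: [-0.2, 0.2, 0.8]
gripper_width: 0.047
grasp_force: 0.0
t 12.67 p [0.532  0.0259 0.0117] yang -0.1391 z [ 0.001  0.    -1.   ] F [-0.2  0.2  0.8] w 0.047 gf 0.0
```

```bash
python3 -m pendant '[{"dx":0,"dy":0,"dz":-0.001,"spin":0},{"dx":0,"dy":0,"dz":0,"spin":0},{"dx":0,"dy":0,"dz":0,"spin":0},{"dx":0,"dy":0,"dz":0,"spin":0},{"dx":0,"dy":0,"dz":0,"spin":0},{"dx":0,"dy":0,"dz":0,"spin":0},{"dx":0,"dy":0,"dz":0,"spin":0},{"dx":0,"dy":0,"dz":0,"spin":0}]' 0 40
python3 -m pendant '[{"dx":0,"dy":0,"dz":0.005,"spin":0},{"dx":0,"dy":0,"dz":0.015,"spin":0},{"dx":0,"dy":0,"dz":0.025,"spin":0},{"dx":0,"dy":0,"dz":0.03,"spin":0},{"dx":0,"dy":0,"dz":0.03,"spin":0},{"dx":0,"dy":0,"dz":0.03,"spin":0},{"dx":0,"dy":0,"dz":0.02,"spin":0},{"dx":0,"dy":0,"dz":0,"spin":0},{"dx":0,"dy":0,"dz":0,"spin":0}]'
python3 - <<'E'
from h import *
st();s=manip.grab_frame("scene");p=np.array(manip.observe()["eef_pos"])-[0,0,.002];a=-.14;d=np.array([-np.sin(a),np.cos(a),0])
print("exp tip",proj("scene",p+d*.052),"capc",proj("scene",p-d*.055));u=proj("scene",p);blobs("scene",s,(int(u[0])-50,int(u[1])-30,int(u[0])+50,int(u[1])+30))
E
```

```text
time_s: 13.33
eef_pos: [0.5322, 0.0258, 0.0112]
orientation: [0.001, 0.754, 0.656, 0.001]
wrist_force: [-0.2, 0.1, 6.1]
gripper_width: 0.0131
grasp_force: 39.7
time_s: 14.08
eef_pos: [0.5317, 0.0258, 0.1662]
orientation: [0.001, 0.755, 0.656, 0.001]
wrist_force: [0.1, -0.3, -1.2]
gripper_width: 0.0128
grasp_force: 39.1
t 14.08 p [0.5317 0.0258 0.1662] yang -0.1392 z [ 0.002  0.    -1.   ] F [ 0.1 -0.3 -1.2] w 0.0128 gf 39.09044747095322
exp tip [283.79742763 224.03459501] capc [337.43117691 206.81465128]
scene blue [([262, 185, 34, 14, 183], [279.3, 191.1]), ([332, 203, 8, 9, 48], [336.2, 206.5]), ([300, 222, 6, 8, 34], [302.5, 225.3])]
scene white [([260, 193, 14, 13, 121], [266.2, 199.4]), ([318, 205, 16, 11, 105], [325.3, 209.8]), ([282, 214, 24, 12, 151], [294.7, 219.7])]
```

Grasped and level again. I'll carry it over the clip and lower it into the mouth, biased about 3 mm toward the prong.

```bash
python3 -m pendant '[{"dx":-0.001,"dy":-0.012,"dz":0,"spin":-0.003},{"dx":-0.001,"dy":-0.025,"dz":0,"spin":0},{"dx":-0.001,"dy":-0.03,"dz":0,"spin":0},{"dx":-0.001,"dy":-0.03,"dz":0,"spin":0},{"dx":-0.001,"dy":-0.03,"dz":0,"spin":0},{"dx":-0.001,"dy":-0.03,"dz":0,"spin":0},{"dx":-0.001,"dy":-0.03,"dz":0,"spin":0},{"dx":0,"dy":-0.03,"dz":0,"spin":0},{"dx":0,"dy":-0.03,"dz":0,"spin":0},{"dx":0,"dy":-0.02,"dz":0,"spin":0},{"dx":0,"dy":0,"dz":0,"spin":0},{"dx":0,"dy":0,"dz":0,"spin":0},{"dx":0,"dy":0,"dz":-0.015,"spin":0},{"dx":0,"dy":0,"dz":-0.015,"spin":0},{"dx":0,"dy":0,"dz":-0.015,"spin":0},{"dx":0,"dy":0,"dz":-0.015,"spin":0},{"dx":0,"dy":0,"dz":-0.008,"spin":0},{"dx":0,"dy":0,"dz":0,"spin":0},{"dx":0,"dy":0,"dz":0,"spin":0}]'
python3 -c "from h import *;st()"
```

```text
time_s: 15.72
eef_pos: [0.5254, -0.24, 0.0974]
orientation: [-0.0, 0.755, 0.656, 0.001]
wrist_force: [1.0, 0.0, 0.1]
gripper_width: 0.0124
grasp_force: 39.1
t 15.72 p [ 0.5254 -0.24    0.0974] yang -0.1403 z [ 0.001  0.001 -1.   ] F [1.  0.  0.1] w 0.0124 gf 39.14820727746701
```

```bash
python3 -m pendant '[{"dx":0.001,"dy":0,"dz":-0.003,"spin":0},{"dx":0.001,"dy":0,"dz":-0.003,"spin":0},{"dx":0,"dy":0,"dz":0,"spin":0}]'; python3 -m pendant '[{"dx":0.001,"dy":0,"dz":-0.002,"spin":0},{"dx":0,"dy":0,"dz":-0.001,"spin":0},{"dx":0,"dy":0,"dz":0,"spin":0}]'
python3 - <<'E'
from h import *
st();s=manip.grab_frame("scene");p=np.array(manip.observe()["eef_pos"])-[0,0,.002];a=-.14;d=np.array([-np.sin(a),np.cos(a),0])
print("exp tip",proj("scene",p+d*.052),"capc",proj("scene",p-d*.055));u=proj("scene",p);blobs("scene",s,(int(u[0])-50,int(u[1])-30,int(u[0])+50,int(u[1])+20))
E
```

```text
time_s: 15.97
eef_pos: [0.5283, -0.2412, 0.0921]
orientation: [0.002, 0.755, 0.655, 0.001]
wrist_force: [3.2, -0.5, 2.0]
gripper_width: 0.0129
grasp_force: 39.4
time_s: 16.22
eef_pos: [0.5292, -0.2414, 0.0892]
orientation: [0.002, 0.755, 0.655, 0.001]
wrist_force: [3.8, -1.1, 5.3]
gripper_width: 0.0126
grasp_force: 39.7
t 16.22 p [ 0.5292 -0.2414  0.0892] yang -0.1419 z [ 0.004 -0.001 -1.   ] F [ 3.8 -1.1  5.3] w 0.0126 gf 39.73503775509016
exp tip [397.48821868 204.18359299] capc [441.40245128 189.63763257]
scene blue [([438, 186, 7, 9, 41], [441.1, 189.6])]
scene white [([443, 167, 26, 18, 169], [457.6, 174.1]), ([428, 190, 11, 7, 52], [433.2, 192.8]), ([396, 196, 21, 10, 109], [406.7, 200.8]), ([415, 209, 8, 8, 52], [418.7, 213.1])]
```

Level, with the jaw pushing back at about 6 N, so the tube is resting in the mouth. I'll release it, rise, and check.

```bash
python3 -m pendant '[{"dx":0,"dy":0,"dz":0,"spin":0},{"dx":0,"dy":0,"dz":0,"spin":0},{"dx":0,"dy":0,"dz":0,"spin":0},{"dx":0,"dy":0,"dz":0,"spin":0},{"dx":0,"dy":0,"dz":0,"spin":0},{"dx":0,"dy":0,"dz":0.01,"spin":0},{"dx":0,"dy":0,"dz":0.02,"spin":0},{"dx":0,"dy":0,"dz":0.02,"spin":0},{"dx":0,"dy":0,"dz":0,"spin":0},{"dx":0,"dy":0,"dz":0,"spin":0}]' 0.45
python3 - <<'E'
from h import *
from scipy.optimize import fsolve
st();s=manip.grab_frame("scene");t=manip.grab_frame("top");cv2.imwrite("pics/m.png",s);blobs("scene",s,(370,165,470,225))
o=np.zeros((400,800,3),np.uint8);o[:,:400]=cv2.resize(t[195:295,410:510],(400,400),interpolation=2);o[:,400:]=cv2.resize(s[155:255,365:465],(400,400),interpolation=2);cv2.imwrite("pics/n.png",o)
E
```

```text
time_s: 17.1
eef_pos: [0.5281, -0.2414, 0.1398]
orientation: [0.001, 0.756, 0.655, 0.001]
wrist_force: [0.3, 0.4, -0.9]
gripper_width: 0.0385
grasp_force: 0.0
t 17.1 p [ 0.5281 -0.2414  0.1398] yang -0.1421 z [ 0.002 -0.001 -1.   ] F [ 0.3  0.4 -0.9] w 0.0385 gf 0.0
scene blue [([437, 187, 6, 8, 32], [439.9, 190.4])]
scene white [([447, 165, 23, 21, 172], [458.5, 174.5]), ([395, 189, 43, 18, 249], [416.3, 197.6]), ([414, 209, 9, 16, 102], [417.8, 216.5]), ([435, 216, 8, 7, 31], [438.3, 219.1]), ([386, 219, 13, 6, 50], [391.9, 221.8])]
```

The tube stayed level in the mouth, with its tip at (395,206) and cap at (440,190). Now I'll close the fingers above it and come down onto it.

```bash
python3 -m pendant '[{"dx":0,"dy":0,"dz":0,"spin":0},{"dx":0,"dy":0,"dz":0,"spin":0},{"dx":0,"dy":0,"dz":0,"spin":0},{"dx":0,"dy":0,"dz":0,"spin":0},{"dx":0,"dy":0,"dz":0,"spin":0},{"dx":0,"dy":0,"dz":0,"spin":0},{"dx":0,"dy":0,"dz":0,"spin":0},{"dx":-0.001,"dy":0.001,"dz":-0.012,"spin":0},{"dx":0,"dy":0,"dz":-0.012,"spin":0},{"dx":0,"dy":0,"dz":-0.008,"spin":0},{"dx":0,"dy":0,"dz":-0.003,"spin":0},{"dx":0,"dy":0,"dz":0,"spin":0},{"dx":0,"dy":0,"dz":0,"spin":0}]' 0 40
python3 -m pendant '[{"dx":0,"dy":0,"dz":-0.003,"spin":0},{"dx":0,"dy":0,"dz":-0.003,"spin":0},{"dx":0,"dy":0,"dz":0,"spin":0}]'
```

```text
time_s: 18.28
eef_pos: [0.5268, -0.2402, 0.1035]
orientation: [0.0, 0.755, 0.655, 0.0]
wrist_force: [-0.9, -0.5, -0.6]
gripper_width: -0.0001
grasp_force: 0.0
time_s: 18.53
eef_pos: [0.5263, -0.2401, 0.097]
orientation: [-0.0, 0.755, 0.655, -0.0]
wrist_force: [0.7, 0.4, -0.6]
gripper_width: -0.0001
grasp_force: 0.0
```

```bash
python3 -m pendant '[{"dx":0,"dy":0,"dz":-0.003,"spin":0},{"dx":0,"dy":0,"dz":-0.002,"spin":0},{"dx":0,"dy":0,"dz":0,"spin":0}]'
python3 -m pendant '[{"dx":0,"dy":0,"dz":-0.002,"spin":0},{"dx":0,"dy":0,"dz":-0.001,"spin":0},{"dx":0,"dy":0,"dz":0,"spin":0}]'
python3 - <<'E'
from h import *
st();s=manip.grab_frame("scene");blobs("scene",s,(370,165,470,225))
E
```

```text
time_s: 18.78
eef_pos: [0.5246, -0.2399, 0.0937]
orientation: [-0.001, 0.756, 0.655, -0.002]
wrist_force: [-5.0, 1.0, 10.5]
gripper_width: -0.0002
grasp_force: 6.3
time_s: 19.03
eef_pos: [0.5261, -0.2401, 0.0894]
orientation: [0.0, 0.755, 0.655, -0.0]
wrist_force: [-0.6, -0.9, -0.6]
gripper_width: 0.0001
grasp_force: 0.0
t 19.03 p [ 0.5261 -0.2401  0.0894] yang -0.1419 z [-0. -0. -1.] F [-0.6 -0.9 -0.6] w 0.0001 gf 0.0
scene blue [([435, 186, 8, 8, 42], [439.0, 189.5])]
scene white [([442, 165, 28, 21, 195], [456.9, 173.5]), ([427, 190, 11, 10, 68], [431.2, 194.0]), ([395, 201, 20, 14, 83], [403.4, 208.6]), ([414, 209, 9, 16, 97], [418.0, 216.6]), ([436, 216, 7, 7, 29], [438.5, 219.1]), ([385, 219, 14, 6, 57], [391.7, 221.9])]
```

The tip end has snapped down past the nose (tip at about (395,214)), but the cap end hasn't. I'll shift 9 mm toward the cap side and press there.

```bash
python3 -m pendant '[{"dx":0,"dy":0,"dz":0.008,"spin":0},{"dx":0,"dy":0,"dz":0.007,"spin":0},{"dx":-0.001,"dy":-0.009,"dz":0,"spin":0},{"dx":0,"dy":0,"dz":0,"spin":0},{"dx":0,"dy":0,"dz":-0.007,"spin":0},{"dx":0,"dy":0,"dz":-0.004,"spin":0},{"dx":0,"dy":0,"dz":-0.003,"spin":0},{"dx":0,"dy":0,"dz":0,"spin":0}]'
python3 -m pendant '[{"dx":0,"dy":0,"dz":-0.003,"spin":0},{"dx":0,"dy":0,"dz":-0.002,"spin":0},{"dx":0,"dy":0,"dz":0,"spin":0}]'
python3 - <<'E'
from h import *
st();s=manip.grab_frame("scene");blobs("scene",s,(370,165,470,225))
E
```

```text
time_s: 19.75
eef_pos: [0.525, -0.2489, 0.0893]
orientation: [-0.001, 0.755, 0.655, -0.0]
wrist_force: [-0.3, 0.6, 0.4]
gripper_width: 0.0
grasp_force: 0.0
time_s: 20.0
eef_pos: [0.5251, -0.2487, 0.0845]
orientation: [-0.001, 0.755, 0.655, -0.0]
wrist_force: [-1.0, -0.4, -0.1]
gripper_width: -0.0001
grasp_force: 0.0
t 20.0 p [ 0.5251 -0.2487  0.0845] yang -0.1416 z [-0.001  0.001 -1.   ] F [-1.  -0.4 -0.1] w -0.0001 gf 0.0
scene blue [([438, 192, 5, 8, 27], [440.0, 195.4])]
scene white [([445, 165, 25, 21, 186], [457.6, 173.9]), ([430, 194, 4, 4, 9], [431.3, 195.7]), ([412, 201, 17, 8, 56], [418.1, 204.7]), ([395, 207, 13, 8, 62], [401.6, 210.8]), ([414, 209, 9, 16, 99], [418.0, 216.4]), ([435, 216, 8, 7, 31], [438.3, 219.1]), ([385, 218, 14, 7, 67], [392.1, 221.5])]
```

The cap end has dropped too (blue now at row 195). I'll compare with the seated projection, then press at the centre.

```bash
python3 -m pendant '[{"dx":0,"dy":0.004,"dz":-0.003,"spin":0},{"dx":0,"dy":0.004,"dz":-0.002,"spin":0},{"dx":0,"dy":0,"dz":-0.002,"spin":0},{"dx":0,"dy":0,"dz":0,"spin":0}]'
python3 - <<'E'
from h import *
a=-.143;d=np.array([-np.sin(a),np.cos(a),0]);c=np.array([.5222,-.2405,.062]);print("exp tip",proj("scene",c+d*.052),"capc",proj("scene",c-d*.055),"cap end top",proj("scene",c-d*.062+[0,0,.008]))
st();s=manip.grab_frame("scene");blobs("scene",s,(370,165,470,225))
E
```

```text
time_s: 20.38
eef_pos: [0.5254, -0.2401, 0.0779]
orientation: [-0.001, 0.755, 0.656, -0.0]
wrist_force: [0.7, 0.8, -0.9]
gripper_width: 0.0
grasp_force: 0.0
exp tip [398.2590995  215.68582856] capc [441.82340937 201.05738569] cap end top [445.10190937 197.11008583]
t 20.38 p [ 0.5254 -0.2401  0.0779] yang -0.1407 z [-0.001  0.001 -1.   ] F [ 0.7  0.8 -0.9] w 0.0 gf 0.0
scene blue [([437, 197, 8, 8, 39], [441.2, 200.0])]
scene white [([441, 165, 29, 21, 196], [456.8, 173.5]), ([435, 199, 4, 4, 10], [436.8, 200.6]), ([412, 201, 21, 24, 198], [420.2, 212.3]), ([397, 209, 13, 8, 63], [403.7, 212.8]), ([436, 216, 7, 7, 30], [438.4, 219.0]), ([385, 219, 14, 6, 61], [391.8, 221.8])]
```

It matches the seated projection to within about 1 px. One last gentle press until it resists, then retreat and look.

```bash
python3 -m pendant '[{"dx":-0.001,"dy":0,"dz":-0.001,"spin":0},{"dx":0,"dy":0,"dz":-0.001,"spin":0},{"dx":0,"dy":0,"dz":0,"spin":0}]'
python3 -m pendant '[{"dx":-0.001,"dy":0,"dz":-0.001,"spin":0},{"dx":0,"dy":0,"dz":0,"spin":0}]'
```

```text
time_s: 20.68
eef_pos: [0.5255, -0.2413, 0.0772]
orientation: [0.001, 0.756, 0.655, 0.001]
wrist_force: [-0.5, 0.1, 3.7]
gripper_width: -0.0
grasp_force: 1.9
time_s: 20.85
eef_pos: [0.5255, -0.2413, 0.0771]
orientation: [0.002, 0.755, 0.655, 0.001]
wrist_force: [-0.5, 1.1, 8.0]
gripper_width: -0.0
grasp_force: 4.0
```

```bash
python3 -m pendant '[{"dx":0,"dy":0,"dz":-0.001,"spin":0},{"dx":0,"dy":0,"dz":0,"spin":0},{"dx":0,"dy":0,"dz":0.01,"spin":0},{"dx":0,"dy":0,"dz":0.025,"spin":0},{"dx":0,"dy":0,"dz":0.03,"spin":0},{"dx":0,"dy":0,"dz":0.03,"spin":0},{"dx":-0.01,"dy":0.03,"dz":0.02,"spin":0},{"dx":-0.01,"dy":0.035,"dz":0.01,"spin":0},{"dx":0,"dy":0.035,"dz":0,"spin":0},{"dx":0,"dy":0.035,"dz":0,"spin":0},{"dx":0,"dy":0.035,"dz":0,"spin":0},{"dx":0,"dy":0.03,"dz":0,"spin":0},{"dx":0,"dy":0,"dz":0,"spin":0},{"dx":0,"dy":0,"dz":0,"spin":0}]'
python3 - <<'E'
from h import *
st();s=manip.grab_frame("scene");t=manip.grab_frame("top");blobs("scene",s,(370,165,470,225))
o=np.zeros((400,800,3),np.uint8);o[:,:400]=cv2.resize(t[195:295,410:510],(400,400),interpolation=2);o[:,400:]=cv2.resize(s[155:255,370:470],(400,400),interpolation=2);cv2.imwrite("pics/z.png",o)
E
```

```text
time_s: 22.02
eef_pos: [0.5032, -0.0391, 0.1995]
orientation: [-0.0, 0.754, 0.657, 0.0]
wrist_force: [0.2, -0.8, -0.6]
gripper_width: 0.0001
grasp_force: 0.0
t 22.02 p [ 0.5032 -0.0391  0.1995] yang -0.1372 z [-0.  0. -1.] F [ 0.2 -0.8 -0.6] w 0.0001 gf 0.0
scene blue [([438, 197, 7, 8, 36], [441.7, 200.4])]
scene white [([440, 165, 30, 21, 198], [456.7, 173.4]), ([435, 199, 5, 5, 12], [437.1, 201.0]), ([412, 202, 22, 23, 230], [420.2, 211.8]), ([385, 209, 25, 16, 154], [397.8, 217.7]), ([436, 216, 7, 7, 28], [438.5, 219.0])]
```

View pics/z.png

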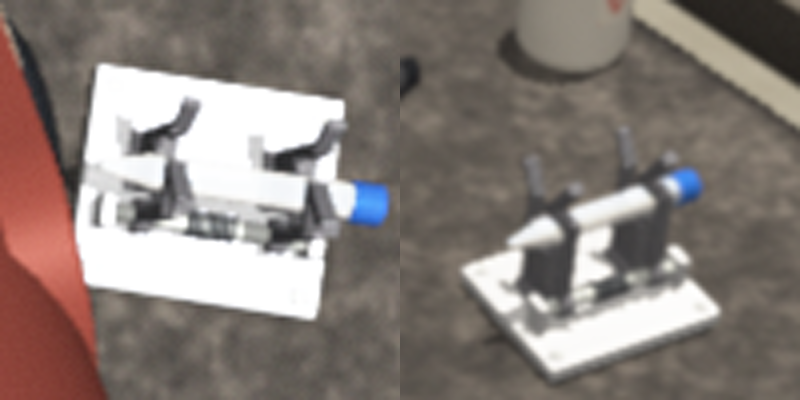

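The tube lies level in both forks, with its tip at scene-crop (512,240) and cap at (687,185), and both jaw fingers are closed over it. The robot is clear, so I'm handing in.

```bash
python3 -c "from bench import manip;print(manip.job_done())"
```

```text
the job is handed in; nothing more can be done
None
```

The tube sits level on the floor of both forks with the jaw closed over it, released and with the robot clear, handed in at about 22 s; the first press failed when the tube slipped and pivoted in the grip, so I regrasped it from the worktop and pressed it home with closed fingertips.

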